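Press the round flask into the sprung shaker cradle

TASK

Lift the lid of the wooden case all the way back until it rests open on its stop, then take out the round stoppered flask and, keeping it upright, set it in the sprung ring on top of the bench shaker. Push the flask straight down until the ring is fully down, and finish like that: still holding the flask pressed down, without letting go and without leaning on the shaker itself. Leave the other glassware and tools on the bench where they are.

Things in the scene. Friction and masses are not known exactly. Their poses are not given: they have to be found in the camera images.
- case: Open-topped wooden case with a hinged lid, fixed to the bench, 150 x 150 mm, 106 mm high to the rim, walls and floor 6 mm thick. Origin: centre of its underside. x axis points from its front (tab side) to its hinge side, z up. It may stand left or right of the robot's middle, turned by up to 0.3 rad. The flask stands in its middle.
- lid (a joint): Lid of the case: 0 = shut, grows as it opens, 1.75 rad = open on its stop, leaning a little back beyond upright. The hinge lies along the case's y axis. Below upright it falls shut if let go, beyond upright it falls to its stop. The lid is 150 x 150 x 8 mm, about 0.22 kg; open, its edge stands 255 mm above the bench.
- lid_handle (a point): Grip point on the lid's brass pull tab, a plate 22 mm (case x) by 10 mm thick (case y), 36 mm high, on the lid's upper face, centred, 20 mm from the front edge. The point is 10 mm below the tab's top, 26 mm above the lid; lid shut: 130 mm in front of the hinge axis, 34 mm above it; it moves with the lid. Pinched along case y, the tab can pivot between the fingers as the lid swings.
- lid_hinge (a point): Point on the lid's hinge axis, middle of the case's far rim: 75 mm along case x from the case origin, 106 mm up.
- flask: Round amber glass flask with cork stopper, 0.12 kg: foot 28 mm across, ball-shaped bulb 52 mm (centre 22 mm up), neck 22 mm in diameter from 46 to 83 mm up, rim 28 mm from 83 to 87, stopper 23 mm up to 95 mm. Origin: centre of the foot's underside, z along the neck. It starts standing on the case's inner floor, its foot in an 8 mm high cork ring; lift it straight up.
- mixer: Bench shaker, fixed to the bench: pale green housing 150 x 130 mm, 50 mm high, with a steel spring ring cradle above the middle of its top. Origin: centre of its underside, z up.
- cradle (a joint): Travel of the sprung ring: 0 = up, 0.015 m = fully down on its stop. It moves straight down; the spring resists with about 2 N at the top rising to about 11 N fully down, and pushes it back up when released. The flask's own weight does not move it.
- cradle_seat (a point): Where the flask's origin (underside of its foot) lies when the flask sits upright in the ring; moves with the ring; 73 mm above the bench with the ring up. The ring is 64 mm across, 12 mm high, its top 87 mm above the bench when up; inside it is an open funnel, 52 mm wide at the top, 40 mm at the bottom: the bulb centres itself. There is room below for the foot.
- conical: Bystander: clear conical flask, 64 mm across, 100 mm high, loose on the bench. Origin: centre of its underside.
- punches: Bystander: wooden block 70 x 60 x 40 mm with nine steel punches, 76 mm high in all, loose on the bench. Origin: centre of its underside.
- burnishers: Bystander: white beaker 64 mm across with three wooden burnishers, 109 mm high, loose on the bench. Origin: centre of its underside.
Not all that is in view belongs to the job. Leave any black or green look-alike of the case alone.

How it is judged:
On the way, in this order (a step that is already met when the one before it is completed fails the run):
1. the lid is open on its stop (beyond 1.68 rad) (value of joint lid above 1.68 rad), for 0.2 s.
2. the flask is lifted out of the case, held in the fingers (foot more than 95 mm above the bench) (height (world z) of flask above 0.095 m and contact force between the fingers and flask above 2 N), for 0.1 s.
At the end, for the whole second after the job is handed in: Lid open on its stop (over 1.65 rad). Flask at rest in the ring, within 6 mm of its seat and 0.2 rad of upright, pressing the ring down at least 12 of 15 mm (over 5 N on the shaker); fingers on the flask (over 2 N), the arm not touching the shaker (value of joint lid above 1.65 rad and value of joint cradle above 0.012 m and distance between flask and cradle_seat below 0.006 m and angle between flask's own z axis and vertical below 0.2 rad and linear speed of flask below 0.02 m/s and contact force between flask and mixer above 5 N and contact force between the fingers and flask above 2 N and contact force between the arm and mixer below 0.5 N); the arm keeps its last pose, push and grip.
It fails at once if the flask is tipped over (more than 0.6 rad) (angle between flask's own z axis and vertical above 0.6 rad).
It fails at once if a bystander is pushed away by more than 20 mm (distance of any of conical, punches, burnishers from where it was at the start of the episode above 0.02 m).
It also fails if it takes over 56 s, if anything falls off the work surface, if the arm or the gripper's body presses on something with over 40 N, if the wrist force passes 120 N, or if a joint passes its speed limit or range.

ROBOT

A 7-joint arm with a two-finger parallel gripper is mounted at the origin on the work surface. World frame = base frame: x ahead of the robot, y to its left, z up, the work surface at z = 0. Lengths are in m, angles in rad, forces in N, time in s.
With the tool pointing down it reaches from about 0.4 to 0.875 m from the base axis. Payload 19.3 kg.
Tool frame: the origin (TCP) lies at the very end of the fingers, on their centre line; the grasp point (between the pads) lies 19 mm behind it; z points along the fingers, y is the line along which they close (so a half turn about z gives the same grasp; the last joint's range is limited). The gripper opens to 85 mm and grips with 20 to 120 N. Pads are 22 mm wide; open, the fingers measure 114 mm over their backs; the gripper's body (76 mm by 85 mm) begins 54 mm behind the grasp point. The pads swing forward as they close: fully open they stand 13 mm farther back than shut.
Start: joints at [-1.251, 0.521, -0.036, 1.599, 0.021, 1.021, -0.113], TCP at [0.238, 0.578, 0.231] pointing down, gripper open.
Joint ranges: [-2.91, 2.91], [-0.3, 2.13], [-1.5, 1.42], [0.17, 2.43], [-1.26, 4.41], [0.16, 1.93], [-2.52, 2.52]. Speed limits (rad/s): [1.89, 1.89, 2.39, 2.39, 3.01, 3.01, 3.01].

INTERFACE

Orientations are given as [roll, pitch, yaw] about the fixed x, y, z axes, in that order (R = Rz(yaw) Ry(pitch) Rx(roll)).
In Python, from workcell import monitor, optics, job_done gives the robot as it stands.
- The arm moves only by the shell command python3 -m handwheel 'ROWS' [FORCE]. ROWS is JSON, a list of rows, each an object of numbers: "dx", "dy", "dz": the shift along the tool's x, y, z in cm; "wx", "wy", "wz": the turn, a rotation vector about the tool's x, y, z in rad; "claw": the opening in per cent of the stroke, from 0 (shut) to 100 (fully open). A call has 1 to 8 rows; each row shifts and turns the commanded pose from where the row before left it, along the tool's axes as they then stand; what a row does not reach is not made up. A row lasts 1/8 s, in which the tool goes at most 62.5 mm and 10.7 degrees, less where a joint would pass 70% of its speed; a pose out of reach is approached as far as the arm can. A call with a gripper value outside its range is refused whole. The fingers move at their own pace and stop on an object; FORCE is the grip in N (left out, the last holds). Time passes only in rows, so rows that do not move let the fingers close. It gives the time, the measured TCP pose, the force, the opening and the grip force at its end, in the units of the state.
- monitor.observe(): the state, without advancing time (a new reading comes with each control period).
- optics.grab_frame(name): name is "scene" or "top"; returns a dict with "frame" (420x560x3 uint8, blue, green, red), "fovy" (degrees; the focal length in pixels is half the picture's height over the tangent of half this angle, whatever the lens; pixels are square), "cx", "cy" (the principal point, pixels), "R" (3x3) and "t" (3): a world point X has camera coordinates R X + t. Camera axes: x right, y down, z forward; pixel columns grow to the right and rows downward; lengths in m; the calibration is good to about 2 mm. A picture is of the moment at which its call begins. There is no depth.
- job_done(): hands the job in; it is judged then, once.
Trained networks look in the newest picture that a camera, given by its name, has taken for a name from the list of things; names that differ only in an ending like _2 or _b are one class to them, and where a whole thing is asked for, a point or a joint stands for the part that bears it (a point fixed in the world has none). Each returns a list of dicts, best first, with "p" (0 to 1); they miss things now and then, are a little off and sometimes report something else, mostly with a low value. They report only what shows in the picture. A call takes as long as a camera call. They do not tell look-alikes from the thing itself.
- optics.masks_of(name, camera): "region" (420x560 bool, what is visible of it) and "rect" ([left, top, width, height] in pixels, round what is visible of it).
The state is a dict: "clock": time; "qpos": joint angles; "qd": joint speeds; "joint_efforts": joint torques, N m; "position": TCP position; "tool_rot": TCP orientation; "force": force on the tool from outside, world axes, zero at the start; "moment": the same for the moment, N m; "grip_width": finger opening in m; "finger_force": force on a finger pad.
Only numpy, scipy, OpenCV 4.12 (cv2) and the standard library are available. Lean on these libraries where they do the work, as an engineer would, in place of code of your own. Each camera call takes 0.05 s, during which the arm holds its last target. There are 200 camera calls.

## Working session

There is one attempt and no reset: what is moved stays moved. The work goes in short steps, Python scripts to look and compute and a shell command to move; the robot and the scene stay as the last step left them, time stands still between calls to the robot, and variables do not carry over. Pictures are saved under pics/ and viewed, at most 10 in all, crops included, and the job is handed in when it is done.

```bash
ls; mkdir -p pics; cat > h.py <<'E'
import numpy as np, cv2
from workcell import monitor, optics, job_done
def grab(n): 
    f=optics.grab_frame(n); return f
def K(f):
    h=f["frame"].shape[0]; return h/2/np.tan(np.radians(f["fovy"])/2)
def proj(f,X):
    c=np.asarray(f["R"])@np.asarray(X,float)+np.asarray(f["t"]); k=K(f)
    return np.array([f["cx"]+k*c[0]/c[2], f["cy"]+k*c[1]/c[2]])
def ray(f,u,v):
    k=K(f);R=np.asarray(f["R"]);t=np.asarray(f["t"])
    d=R.T@np.array([(u-f["cx"])/k,(v-f["cy"])/k,1.]); return -R.T@t,d
def onz(f,u,v,z):
    o,d=ray(f,u,v); return o+d*(z-o[2])/d[2]
E
python3 - <<'E'
from h import *
s=monitor.observe(); print({k:np.round(v,3) for k,v in s.items()})
F={}
for n in ("scene","top"):
    f=grab(n); F[n]=f; cv2.imwrite(f"pics/{n}0.png",f["frame"])
    R=np.asarray(f["R"]); print(n,f["fovy"],f["cx"],f["cy"],"cam",np.round(-R.T@f["t"],3),np.round(R[2],2))
    for m in ("case","lid","lid_handle","flask","mixer","cradle","conical","punches","burnishers"):
        try:
            for r in optics.masks_of(m,n)[:3]:
                ys,xs=np.nonzero(r["region"]); print(m,round(r["p"],2),r["rect"],len(xs),np.round([xs.mean(),ys.mean()],1) if len(xs) else "")
        except Exception as e: print(m,e)
E
```

```text
pics
{'clock': np.float64(0.0), 'qpos': array([-1.251,  0.522, -0.036,  1.6  ,  0.021,  1.021, -0.113]), 'qd': array([ 0.   , -0.   ,  0.   , -0.002, -0.   , -0.   ,  0.   ]), 'joint_efforts': array([ 1.0000e-03, -9.2712e+01,  1.9810e+00, -3.6993e+01,  1.8000e-02,
        8.0000e-03, -0.0000e+00]), 'position': array([0.237, 0.578, 0.231]), 'tool_rot': array([-3.14 ,  0.   ,  2.752]), 'force': array([ 0.376, -0.242,  0.653]), 'moment': array([-0.018,  0.068,  0.032]), 'finger_force': np.float64(0.0), 'grip_width': np.float64(0.085)}
scene 51.66708914003376 280.2882301318023 204.67648474477488 cam [0.92  0.68  1.216] [-0.29 -0.5  -0.81]
case 0.84 [280.2, 218.4, 74.0, 78.6] 3335 [317.2 256.9]
case 0.84 [290.0, 158.2, 61.3, 67.3] 2869 [318.3 189.1]
case 0.75 [215.0, 278.7, 78.8, 82.1] 3770 [253.8 318.1]
lid 0.87 [358.0, 202.1, 70.3, 54.8] 2211 [392.3 230.2]
lid 0.84 [289.2, 158.5, 60.3, 44.5] 1711 [318.4 179.7]
lid 0.59 [219.1, 278.8, 70.0, 69.1] 2951 [252.2 312.3]
lid_handle 0.92 [286.5, 221.4, 63.5, 56.2] 2349 [317.5 249. ]
lid_handle 0.88 [290.2, 155.7, 63.1, 45.8] 1698 [318.4 179.8]

[... 751 characters left out ...]
68 [264.7, 225.3, 57.9, 56.7] 2673 [292.7 255.3]
lid_handle 0.96 [263.5, 226.9, 57.9, 56.0] 2661 [293.1 255. ]
lid_handle 0.85 [172.1, 101.0, 52.3, 47.7] 2247 [199.1 125.4]
lid_handle 0.63 [168.8, 257.3, 58.9, 59.3] 2675 [199. 284.]
flask 0.61 [415.6, 216.6, 26.1, 21.9] 377 [428.3 227.2]
mixer 0.75 [325.8, 175.4, 47.4, 51.9] 2084 [351.  201.4]
cradle 0.71 [348.7, 191.4, 16.2, 15.1] 187 [355.  197.2]
cradle 0.28 [323.2, 176.4, 52.4, 52.0] 2075 [351.  201.8]
conical 0.67 [327.4, 178.1, 48.1, 50.5] 2076 [351.1 201.4]
conical 0.55 [262.0, 129.8, 21.7, 19.4] 294 [271.6 138.1]
burnishers 0.63 [411.8, 217.5, 29.2, 18.4] 411 [428.6 227.3]
burnishers 0.18 [192.8, 179.3, 58.1, 55.2] 2430 [221.1 206.7]
```

```bash
python3 -c "
import cv2
a=cv2.imread('pics/top0.png');a=a[70:320,130:470];cv2.imwrite('pics/topc.png',cv2.resize(a,None,fx=2.35,fy=2.35,interpolation=cv2.INTER_CUBIC))
a=cv2.imread('pics/scene0.png');a=a[90:370,190:470];cv2.imwrite('pics/scenec.png',cv2.resize(a,None,fx=2.1,fy=2.1,interpolation=cv2.INTER_CUBIC))
"
```

```text
(no output)
```

View pics/topc.png

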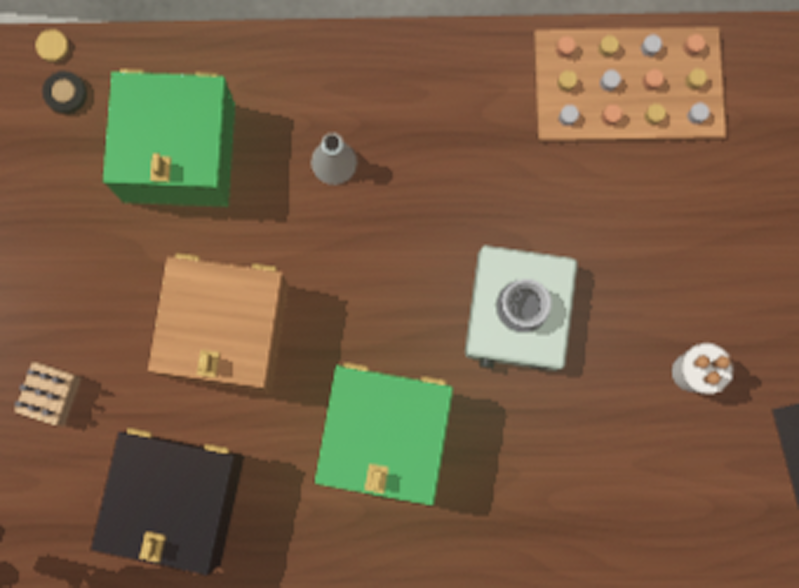

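View pics/scenec.png

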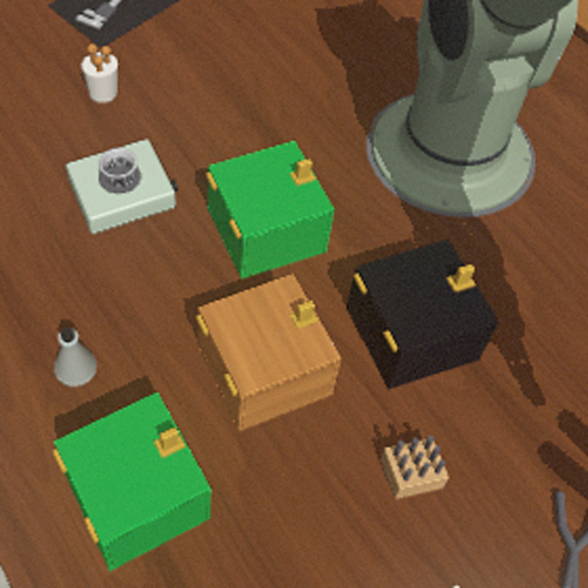

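The wooden case is at top ≈(222,207) and scene ≈(317,256), with its tab at top ≈(218,224) on the robot side and the hinge on the far side. The green and black boxes are look-alikes. The shaker is at top ≈(351,201) with its ring at ≈(353,199). Next I'll fit box models to the masks in both views.

```bash
cat >> h.py <<'E'
from scipy.optimize import minimize
def sil(f,P,s=4):
    k=np.array([proj(f,p) for p in P]); h=cv2.convexHull((k*s+s/2).astype(np.int32).reshape(-1,1,2))
    m=np.zeros((420*s,560*s),np.uint8); cv2.fillConvexPoly(m,h,1); return cv2.resize(m.astype(np.float32),(560,420),interpolation=cv2.INTER_AREA)
def box(p,lx,ly,z0,z1):
    c,s=np.cos(p[2]),np.sin(p[2])
    return [(p[0]+c*a*lx/2-s*b*ly/2,p[1]+s*a*lx/2+c*b*ly/2,z) for a in(-1,1) for b in(-1,1) for z in(z0,z1)]
def fitbox(obs,p0,*d):
    def cost(q):
        p=np.array(q)*[.01,.01,.1]; C=0
        for f,m in obs:
            S=sil(f,box(p,*d)); C+=1-np.minimum(S,m).sum()/np.maximum(S,m).sum()
        return C
    r=minimize(cost,np.array(p0)/[.01,.01,.1],method="Nelder-Mead",options=dict(initial_simplex=np.array(p0)/[.01,.01,.1]+np.array([[0,0,0],[1.5,0,0],[0,1.5,0],[0,0,1.5]])))
    return r.x*[.01,.01,.1],r.fun
E
python3 - <<'E'
from h import *
def pick(n,cam,uv):
    L=optics.masks_of(n,cam); 
    L=[r for r in L if np.hypot(r["rect"][0]+r["rect"][2]/2-uv[0],r["rect"][1]+r["rect"][3]/2-uv[1])<12]
    return L[0]["region"].astype(np.float32) if L else None
F={n:grab(n) for n in("scene","top")}
T=F["top"];S=F["scene"]
print("tab top",onz(T,218.5,222,.145),"mixer c",onz(T,351,201.4,.05),"ring",onz(T,353,199,.087))
for name,uvs,d,p0 in(("case",((317,257),(223,207)),(.15,.15,0,.114),(.55,.15,-.2)),("lid",(None,(221,206)),(.15,.15,.106,.114),(.55,.15,-.2)),("mixer",((248,180),(351,201)),(.15,.13,0,.05),(.55,-.2,-.1)),("mixer",((248,180),(351,201)),(.13,.15,0,.05),(.55,-.2,-.1))):
    c=onz(T,*uvs[1],.06); p0=(c[0],c[1],p0[2])
    obs=[(f,m) for f,n,uv in((S,"scene",uvs[0]),(T,"top",uvs[1])) if uv and (m:=pick(name,n,uv)) is not None]
    print(name,len(obs),*fitbox(obs,p0,*d), *(fitbox([o],p0,*d) for o in obs))
print("scene ring at .087", onz(S,190+119/2.1,90+163/2.1,.087))
for n,f,uv in(("scene",S,(190+303/2.1,90+305/2.1)),("top",T,(130+208/2.35,70+356/2.35))): print("tab top",n,onz(f,*uv,.15))
for n,uv,z in(("conical",(271,138),.05),("burn",(428,227),.05)): print(n,onz(T,*uv,z))
print("punch",onz(S,387,312,.03)); print("green near",onz(T,293,255,.11),"green far",onz(T,201,126,.11),"black",onz(T,199,284,.11))
E
```

```text
tab top [0.46790614 0.19200563 0.145     ] mixer c [ 0.5361201  -0.20906484  0.05      ] ring [ 0.53850243 -0.20987171  0.087     ]
case 2 [ 0.5165624   0.18915976 -0.15448855] 0.08296602964401245 (array([ 0.51365821,  0.18686072, -0.14484921]), np.float64(0.030314981937408447)) (array([ 0.51786721,  0.19026653, -0.15311003]), np.float64(0.03014206886291504))
lid 1 [ 0.51773992  0.19122631 -0.15550172] 0.04637622833251953 (array([ 0.51773992,  0.19122631, -0.15550172]), np.float64(0.04637622833251953))
mixer 2 [ 0.53831067 -0.21183008 -0.14830048] 0.18205904960632324 (array([ 0.53403915, -0.21966086, -0.15993456]), np.float64(0.11002898216247559)) (array([ 0.54008273, -0.21187623, -0.16537448]), np.float64(0.054306626319885254))
mixer 2 [ 5.36665276e-01 -2.14801192e-01 -4.07563952e-04] 0.451521635055542 (array([ 0.53366427, -0.2148333 ,  0.04791158]), np.float64(0.22022050619125366)) (array([ 0.54241972, -0.20834701, -0.3295673 ]), np.float64(0.21238529682159424))
scene ring at .087 [ 0.53663962 -0.21052695  0.087     ]
tab top scene [0.46380397 0.19421458 0.15      ]
tab top top [0.46893959 0.19124292 0.15      ]
conical [0.74430014 0.03979197 0.05      ]
burn [ 0.45306757 -0.44439404  0.05      ]
punch [0.43136393 0.42694224 0.03      ]
green near [ 0.37072459 -0.02394253  0.11      ] green far [0.76870044 0.25374366 0.11      ] black [0.2893537  0.25305417 0.11      ]
```

```bash
cat >> h.py <<'E'
from scipy.spatial.transform import Rotation as Ro
def to(pos,yaw,lead=True):
    s=monitor.observe(); R0=Ro.from_euler("xyz",s["tool_rot"]); R1=Ro.from_euler("xyz",[np.pi,0,yaw])
    w=(R0.inv()*R1).as_rotvec(); d=np.array(pos)-s["position"]
    print("turn",np.round(w,3),"then shift cm",np.round(R1.inv().apply(d)*100,2),"| shift before turn",np.round(R0.inv().apply(d)*100,2))
E
python3 -c "
from h import *
to((.464,.195,.231),2.987)"
```

```text
turn [-0.     0.    -0.235] then shift cm [-2.828e+01 -3.437e+01  3.000e-02] | shift before turn [-3.551e+01 -2.683e+01  3.000e-02]
```

```bash
python3 -m handwheel '[{"wz":-0.117,"claw":100},{"wz":-0.118},{"dx":-3.1,"dy":-3.8},{"dx":-3.1,"dy":-3.8},{"dx":-3.1,"dy":-3.8},{"dx":-3.1,"dy":-3.8},{"dx":-3.1,"dy":-3.8},{"dx":-3.1,"dy":-3.8}]' 40
python3 -c "
from h import *
to((.464,.195,.231),2.987)"
```

```text
turn [-0.     0.    -0.235] then shift cm [-2.828e+01 -3.437e+01  3.000e-02] | shift before turn [-3.551e+01 -2.683e+01  3.000e-02]schema error: expected keys dx, dy, dz, wx, wy, wz, claw
```

```bash
python3 -m handwheel '[{"dx":0,"dy":0,"dz":0,"wx":0,"wy":0,"wz":-0.117,"claw":100},{"dx":0,"dy":0,"dz":0,"wx":0,"wy":0,"wz":-0.118,"claw":100},{"dx":-3.1,"dy":-3.8,"dz":0,"wx":0,"wy":0,"wz":0,"claw":100},{"dx":-3.1,"dy":-3.8,"dz":0,"wx":0,"wy":0,"wz":0,"claw":100},{"dx":-3.1,"dy":-3.8,"dz":0,"wx":0,"wy":0,"wz":0,"claw":100},{"dx":-3.1,"dy":-3.8,"dz":0,"wx":0,"wy":0,"wz":0,"claw":100},{"dx":-3.1,"dy":-3.8,"dz":0,"wx":0,"wy":0,"wz":0,"claw":100},{"dx":-3.1,"dy":-3.8,"dz":0,"wx":0,"wy":0,"wz":0,"claw":100}]' 40
python3 -c "
from h import *
to((.464,.195,.231),2.987)"
```

```text
clock: 2.45
position: [0.3868, 0.3227, 0.2315]
tool_rot: [3.141, 0.0, 2.987]
force: [1.1, 0.6, 0.4]
grip_width: 0.085
finger_force: 0.0
turn [ 0.  0. -0.] then shift cm [ -9.59 -11.43   0.05] | shift before turn [ -9.59 -11.43   0.05]
```

```bash
python3 -m handwheel '[{"dx":-3.2,"dy":-3.8,"dz":0,"wx":0,"wy":0,"wz":0,"claw":100},{"dx":-3.2,"dy":-3.8,"dz":0,"wx":0,"wy":0,"wz":0,"claw":100},{"dx":-3.2,"dy":-3.8,"dz":0,"wx":0,"wy":0,"wz":0,"claw":100},{"dx":0,"dy":0,"dz":2.5,"wx":0,"wy":0,"wz":0,"claw":100},{"dx":0,"dy":0,"dz":0,"wx":0,"wy":0,"wz":0,"claw":100}]' 40
python3 - <<'E'
from h import *
f=grab("scene"); 
for n,p in(("tcp",monitor.observe()["position"]),("tabtop",(.464,.195,.15))): print(n,proj(f,p))
u,v=map(int,proj(f,(.464,.195,.15)))
a=f["frame"][v-60:v+60,u-70:u+70].copy();cv2.circle(a,(70,60),1,(0,0,255),-1)
cv2.imwrite("pics/c1.png",cv2.resize(a,None,fx=5,fy=5,interpolation=cv2.INTER_CUBIC)); print(u,v)
g=grab("top");u,v=map(int,proj(g,(.464,.195,.15)));print(u,v)
a=g["frame"][v-60:v+60,u-70:u+70].copy();cv2.imwrite("pics/c2.png",cv2.resize(a,None,fx=5,fy=5,interpolation=cv2.INTER_CUBIC))
to((.464,.195,.123),2.987)
E
```

```text
clock: 3.08
position: [0.4628, 0.1962, 0.2054]
tool_rot: [-3.14, -0.002, 2.986]
force: [0.5, 0.3, 1.1]
grip_width: 0.0852
finger_force: 0.0
tcp [336.88661213 225.15844895]
tabtop [334.38724431 235.46862731]
334 235
217 223
turn [ 0.    -0.     0.001] then shift cm [-0.1  -0.21  8.38] | shift before turn [-0.11 -0.22  8.38]
```

View pics/c1.png

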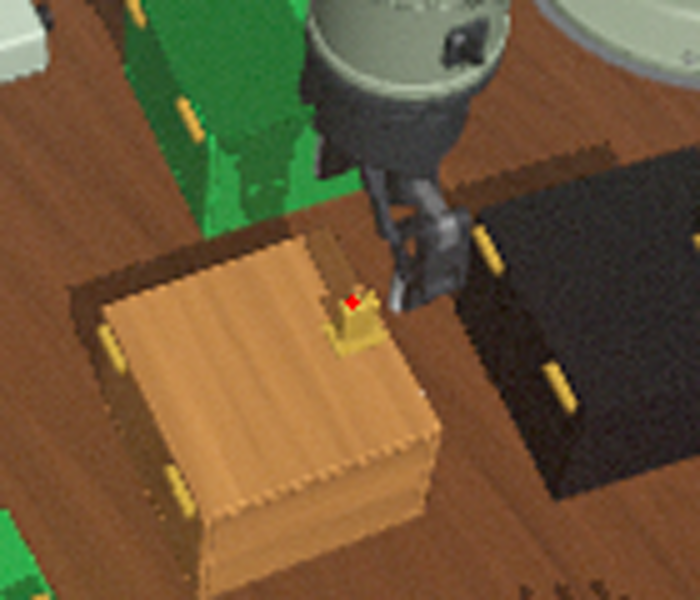

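The marker sits on the tab's top to within about 2 px, so the estimate is good enough. Descending and gripping now.

```bash
python3 -m handwheel '[{"dx":-0.1,"dy":-0.2,"dz":3,"wx":0,"wy":0,"wz":0,"claw":100},{"dx":0,"dy":0,"dz":3,"wx":0,"wy":0,"wz":0,"claw":100},{"dx":0,"dy":0,"dz":2.3,"wx":0,"wy":0,"wz":0,"claw":100},{"dx":0,"dy":0,"dz":0,"wx":0,"wy":0,"wz":0,"claw":40},{"dx":0,"dy":0,"dz":0,"wx":0,"wy":0,"wz":0,"claw":0},{"dx":0,"dy":0,"dz":0,"wx":0,"wy":0,"wz":0,"claw":0},{"dx":0,"dy":0,"dz":0,"wx":0,"wy":0,"wz":0,"claw":0},{"dx":0,"dy":0,"dz":0,"wx":0,"wy":0,"wz":0,"claw":0}]' 40
```

```text
clock: 4.18
position: [0.4646, 0.196, 0.1241]
tool_rot: [3.139, 0.001, 2.988]
force: [0.1, 8.4, 4.1]
grip_width: 0.0099
finger_force: 44.1
```

```bash
python3 -m handwheel '[{"dx":-0.4,"dy":0,"dz":-1.1,"wx":0,"wy":0,"wz":0,"claw":0},{"dx":-0.4,"dy":0,"dz":-1.1,"wx":0,"wy":0,"wz":0,"claw":0},{"dx":-1.16,"dy":0,"dz":-2.03,"wx":0,"wy":0,"wz":0,"claw":0},{"dx":-1.5,"dy":0,"dz":-1.8,"wx":0,"wy":0,"wz":0,"claw":0},{"dx":-1.78,"dy":0,"dz":-1.52,"wx":0,"wy":0,"wz":0,"claw":0},{"dx":0,"dy":0,"dz":0,"wx":0,"wy":0,"wz":0,"claw":0}]' 40
python3 - <<'E'
from h import *
f=grab("scene"); cv2.imwrite("pics/c3.png",cv2.resize(f["frame"][160:310,240:430],None,fx=4,fy=4,interpolation=cv2.INTER_CUBIC))
E
```

```text
clock: 4.92
position: [0.5171, 0.188, 0.2002]
tool_rot: [3.139, 0.002, 2.987]
force: [-1.3, 8.2, 3.4]
grip_width: 0.0093
finger_force: 42.4
```

View pics/c3.png

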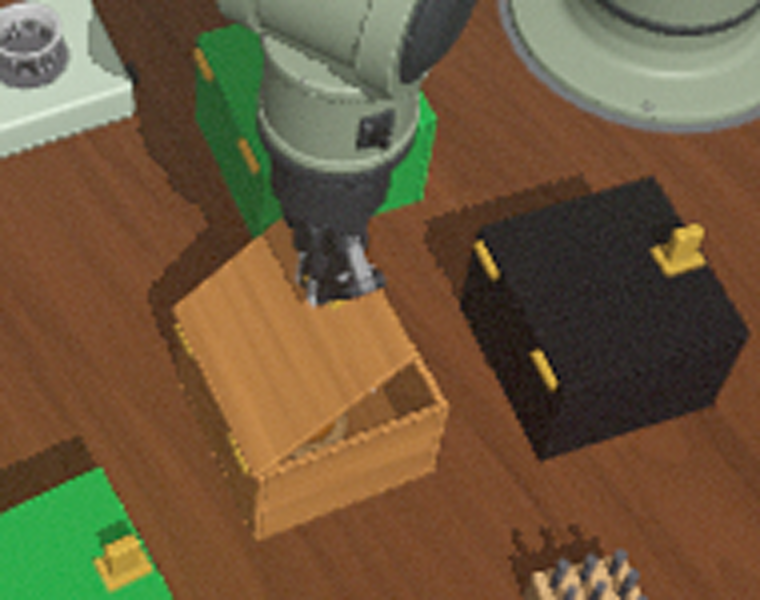

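The lid is opening and held in the fingers at (340,275), with the flask visible inside at about (325,430). Continuing along the arc.

```bash
python3 -m handwheel '[{"dx":-2.03,"dy":0,"dz":-1.18,"wx":0,"wy":0,"wz":0,"claw":0},{"dx":-2.19,"dy":0,"dz":-0.81,"wx":0,"wy":0,"wz":0,"claw":0},{"dx":-2.31,"dy":0,"dz":-0.42,"wx":0,"wy":0,"wz":0,"claw":0},{"dx":-2.34,"dy":0,"dz":0,"wx":0,"wy":0,"wz":0,"claw":0},{"dx":-2.31,"dy":0,"dz":0.4,"wx":0,"wy":0,"wz":0,"claw":0},{"dx":-2.2,"dy":0,"dz":0.8,"wx":0,"wy":0,"wz":0,"claw":0},{"dx":0,"dy":0,"dz":0,"wx":0,"wy":0,"wz":0,"claw":0}]' 40
python3 - <<'E'
from h import *
f=grab("scene"); cv2.imwrite("pics/c4.png",cv2.resize(f["frame"][160:310,240:430],None,fx=4,fy=4,interpolation=cv2.INTER_CUBIC))
E
```

```text
clock: 5.85
position: [0.6495, 0.1676, 0.2112]
tool_rot: [3.139, 0.001, 2.987]
force: [1.8, 8.8, 4.4]
grip_width: 0.0088
finger_force: 43.1
```

View pics/c4.png

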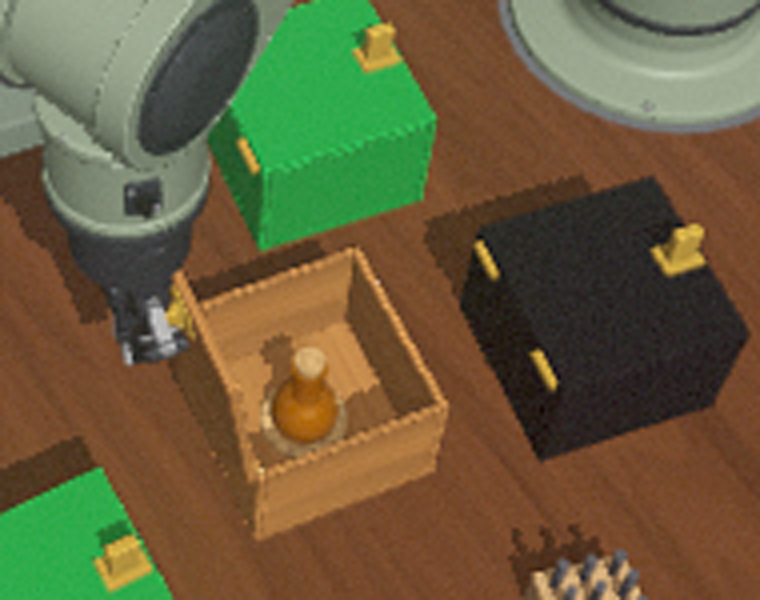

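```bash
python3 -m handwheel '[{"dx":0,"dy":0,"dz":0,"wx":0,"wy":0,"wz":0,"claw":50},{"dx":0,"dy":0,"dz":0,"wx":0,"wy":0,"wz":0,"claw":100},{"dx":-0.5,"dy":0,"dz":0,"wx":0,"wy":0,"wz":0,"claw":100},{"dx":0,"dy":0,"dz":-3,"wx":0,"wy":0,"wz":0,"claw":100},{"dx":0,"dy":0,"dz":-5,"wx":0,"wy":0,"wz":0,"claw":100},{"dx":0,"dy":0,"dz":-2,"wx":0,"wy":0,"wz":0,"claw":100},{"dx":0,"dy":0,"dz":0,"wx":0,"wy":0,"wz":0,"claw":100}]' 40
python3 - <<'E'
from h import *
f=grab("scene"); print("stopper",onz(f,317.25,250,.101),"expected",proj(f,(.516,.189,.101)))
for r in optics.masks_of("flask","scene")[:2]:
    m=r["region"]; ys,xs=np.nonzero(m); print(r["p"],r["rect"],len(xs)); print("top px",xs[ys<ys.min()+3].mean(),ys.min())
    a=r["rect"]; print("bulb from rect", onz(f,a[0]+a[2]/2,a[1]+a[3]-9,.028))
g=grab("top")
for r in optics.masks_of("flask","top")[:2]:
    ys,xs=np.nonzero(r["region"]); print("top",r["p"],r["rect"],onz(g,xs.mean(),ys.mean(),.05))
for r in optics.masks_of("lid","scene")[:4]: print("lid",r["p"],r["rect"])
im=np.hstack([cv2.resize(f["frame"][190:300,260:370],(400,400),interpolation=cv2.INTER_CUBIC),cv2.resize(g["frame"][150:260,165:275],(400,400),interpolation=cv2.INTER_CUBIC)])
cv2.imwrite("pics/c5.png",im)
to((.516,.189,.30),2.987)
E
```

```text
clock: 6.78
position: [0.6537, 0.1649, 0.3125]
tool_rot: [3.141, 0.002, 2.986]
force: [0.7, -0.3, -0.4]
grip_width: 0.0854
finger_force: 0.0
stopper [0.51460064 0.18752422 0.101     ] expected [317.13206119 250.59327694]
0.53 [309.3, 249.2, 17.3, 23.4] 272
top px 316.8 248
bulb from rect [0.51268988 0.19602677 0.028     ]
lid 0.87 [216.4, 278.9, 75.0, 72.0]
lid 0.84 [356.5, 205.0, 71.7, 52.2]
lid 0.56 [291.0, 156.6, 57.4, 48.8]
turn [-0.001 -0.002 -0.   ] then shift cm [13.88  0.27  0.97] | shift before turn [13.88  0.27  1.  ]
```

View pics/c5.png

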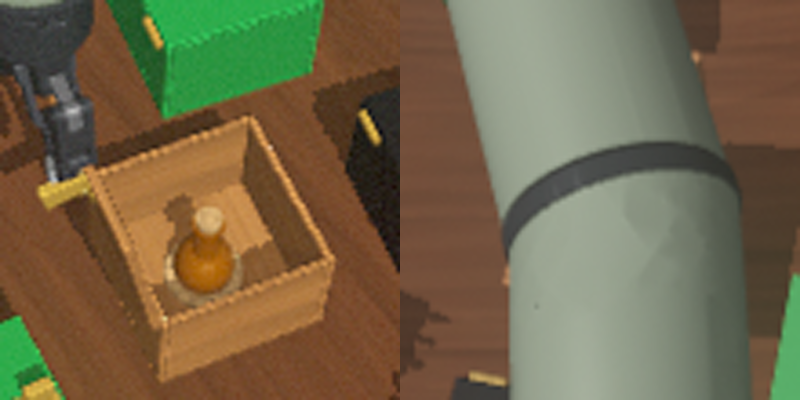

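The lid stands open on its stop with the tab horizontal, and the stopper measures (0.515, 0.188), which matches the fitted case centre. Going above the flask.

```bash
python3 -m handwheel '[{"dx":4.6,"dy":0.1,"dz":0,"wx":0,"wy":0,"wz":0,"claw":100},{"dx":4.7,"dy":0.1,"dz":0,"wx":0,"wy":0,"wz":0,"claw":100},{"dx":4.7,"dy":0.2,"dz":0,"wx":0,"wy":0,"wz":0,"claw":100},{"dx":0,"dy":0,"dz":5,"wx":0,"wy":0,"wz":0,"claw":100},{"dx":0,"dy":0,"dz":5,"wx":0,"wy":0,"wz":0,"claw":100},{"dx":0,"dy":0,"dz":4,"wx":0,"wy":0,"wz":0,"claw":100},{"dx":0,"dy":0,"dz":0,"wx":0,"wy":0,"wz":0,"claw":100},{"dx":0,"dy":0,"dz":0,"wx":0,"wy":0,"wz":0,"claw":100}]' 60
python3 -c "
from h import *
to((.515,.188,.053),2.987)"
```

```text
clock: 8.02
position: [0.5159, 0.1908, 0.1721]
tool_rot: [3.141, 0.001, 2.987]
force: [0.0, 0.4, 0.4]
grip_width: 0.0849
finger_force: 0.0
turn [ 0.001  0.001 -0.   ] then shift cm [ 0.04 -0.29 11.91] | shift before turn [ 0.05 -0.3  11.91]
```

```bash
python3 -m handwheel '[{"dx":0,"dy":-0.25,"dz":3,"wx":0,"wy":0,"wz":0,"claw":100},{"dx":0,"dy":0,"dz":3,"wx":0,"wy":0,"wz":0,"claw":100},{"dx":0,"dy":0,"dz":3,"wx":0,"wy":0,"wz":0,"claw":100},{"dx":0,"dy":0,"dz":2.9,"wx":0,"wy":0,"wz":0,"claw":100},{"dx":0,"dy":0,"dz":0,"wx":0,"wy":0,"wz":0,"claw":100}]' 60
python3 -m handwheel '[{"dx":0,"dy":0,"dz":0,"wx":0,"wy":0,"wz":0,"claw":50},{"dx":0,"dy":0,"dz":0,"wx":0,"wy":0,"wz":0,"claw":35},{"dx":0,"dy":0,"dz":0,"wx":0,"wy":0,"wz":0,"claw":20},{"dx":0,"dy":0,"dz":0,"wx":0,"wy":0,"wz":0,"claw":10},{"dx":0,"dy":0,"dz":0,"wx":0,"wy":0,"wz":0,"claw":0},{"dx":0,"dy":0,"dz":0,"wx":0,"wy":0,"wz":0,"claw":0}]' 60
```

```text
clock: 8.65
position: [0.515, 0.1882, 0.052]
tool_rot: [-3.141, -0.001, 2.987]
force: [0.2, -0.6, 0.1]
grip_width: 0.0854
finger_force: 0.0
clock: 9.4
position: [0.5151, 0.1882, 0.0522]
tool_rot: [3.141, 0.0, 2.987]
force: [-1.8, -0.7, 7.4]
grip_width: 0.0215
finger_force: 97.6
```

```bash
python3 -m handwheel '[{"dx":0,"dy":0,"dz":-1.5,"wx":0,"wy":0,"wz":0,"claw":0},{"dx":0,"dy":0,"dz":-2.5,"wx":0,"wy":0,"wz":0,"claw":0},{"dx":0,"dy":0,"dz":-3.5,"wx":0,"wy":0,"wz":0,"claw":0},{"dx":0,"dy":0,"dz":-3.5,"wx":0,"wy":0,"wz":0,"claw":0},{"dx":0,"dy":0,"dz":-3.5,"wx":0,"wy":0,"wz":0,"claw":0},{"dx":0,"dy":0,"dz":-2.5,"wx":0,"wy":0,"wz":0,"claw":0},{"dx":0,"dy":0,"dz":-1,"wx":0,"wy":0,"wz":0,"claw":0},{"dx":0,"dy":0,"dz":0,"wx":0,"wy":0,"wz":0,"claw":0}]' 60
python3 -c "
from h import *
to((.538,-.211,.232),2.987)"
```

```text
clock: 10.4
position: [0.5148, 0.1881, 0.2321]
tool_rot: [3.141, 0.0, 2.987]
force: [0.5, -0.1, -1.9]
grip_width: 0.0215
finger_force: 98.4
turn [ 0.  0. -0.] then shift cm [-8.430e+00 -3.908e+01  1.000e-02] | shift before turn [-8.440e+00 -3.908e+01  1.000e-02]
```

```bash
python3 -m handwheel '[{"dx":-0.4,"dy":-2,"dz":0,"wx":0,"wy":0,"wz":0,"claw":0},{"dx":-0.8,"dy":-4,"dz":0,"wx":0,"wy":0,"wz":0,"claw":0},{"dx":-1,"dy":-4.5,"dz":0,"wx":0,"wy":0,"wz":0,"claw":0},{"dx":-1,"dy":-4.5,"dz":0,"wx":0,"wy":0,"wz":0,"claw":0},{"dx":-1,"dy":-4.5,"dz":0,"wx":0,"wy":0,"wz":0,"claw":0},{"dx":-1,"dy":-4.5,"dz":0,"wx":0,"wy":0,"wz":0,"claw":0},{"dx":-1,"dy":-4.5,"dz":0,"wx":0,"wy":0,"wz":0,"claw":0},{"dx":-1,"dy":-4.5,"dz":0,"wx":0,"wy":0,"wz":0,"claw":0}]' 60
python3 -m handwheel '[{"dx":-0.8,"dy":-4,"dz":0,"wx":0,"wy":0,"wz":0,"claw":0},{"dx":-0.4,"dy":-2,"dz":0,"wx":0,"wy":0,"wz":0,"claw":0},{"dx":0,"dy":0,"dz":3,"wx":0,"wy":0,"wz":0,"claw":0},{"dx":0,"dy":0,"dz":0,"wx":0,"wy":0,"wz":0,"claw":0},{"dx":0,"dy":0,"dz":0,"wx":0,"wy":0,"wz":0,"claw":0}]' 60
python3 - <<'E'
from h import *
f=grab("scene");g=grab("top");s=monitor.observe();p=s["position"]
print(p,"lid"); ims=[]
for n,h in(("scene",f),("top",g)):
    u,v=map(int,proj(h,(.538,-.211,.087))); print(n,u,v)
    a=cv2.resize(h["frame"][v-35:v+35,u-35:u+35],(400,400),interpolation=cv2.INTER_CUBIC)
    cv2.circle(a,(int((proj(h,(.538,-.211,.087))[0]-u+35)*400/70),int((proj(h,(.538,-.211,.087))[1]-v+35)*400/70)),3,(0,0,255),-1); ims.append(a)
cv2.imwrite("pics/c6.png",np.hstack(ims))
for r in optics.masks_of("flask","scene")[:1]:
    a=r["rect"]; print("flask",r["p"],a); print("exp foot,bulb",proj(f,p-[0,0,.046]),proj(f,p-[0,0,.024]))
E
```

```text
clock: 11.4
position: [0.5341, -0.1514, 0.2309]
tool_rot: [-3.141, -0.002, 2.986]
force: [1.3, 0.6, -1.9]
grip_width: 0.0214
finger_force: 98.5
clock: 12.02
position: [0.5378, -0.2098, 0.2024]
tool_rot: [3.142, -0.0, 2.987]
force: [-0.0, 0.5, -1.7]
grip_width: 0.0216
finger_force: 98.5
[ 0.5381657  -0.20995196  0.20282976] lid
scene 246 167
top 353 199
flask 0.56 [238.1, 139.7, 14.4, 19.8]
exp foot,bulb [244.73447012 154.05965031] [244.19764958 149.46410437]
```

View pics/c6.png

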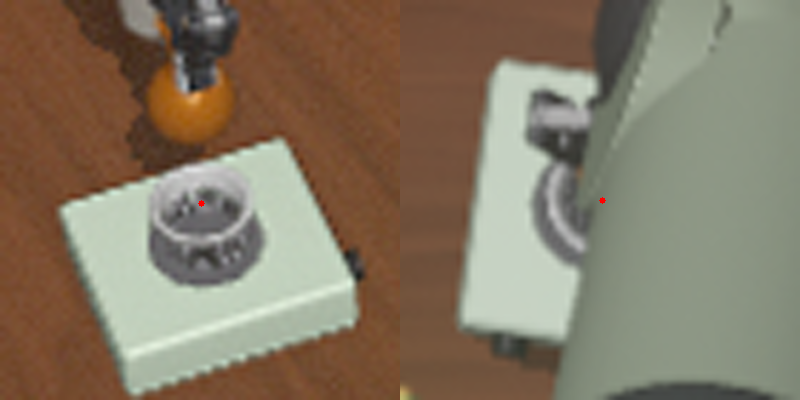

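The bulb appears exactly where expected, and the ring centre (201,202 in the crop) coincides with the marker. Descending.

```bash
python3 -m handwheel '[{"dx":0,"dy":-0.1,"dz":2.5,"wx":0,"wy":0,"wz":0,"claw":0},{"dx":0,"dy":0,"dz":2.5,"wx":0,"wy":0,"wz":0,"claw":0},{"dx":0,"dy":0,"dz":1.5,"wx":0,"wy":0,"wz":0,"claw":0},{"dx":0,"dy":0,"dz":1,"wx":0,"wy":0,"wz":0,"claw":0},{"dx":0,"dy":0,"dz":0,"wx":0,"wy":0,"wz":0,"claw":0},{"dx":0,"dy":0,"dz":0,"wx":0,"wy":0,"wz":0,"claw":0}]' 60
python3 -m handwheel '[{"dx":0,"dy":0,"dz":0.4,"wx":0,"wy":0,"wz":0,"claw":0},{"dx":0,"dy":0,"dz":0.4,"wx":0,"wy":0,"wz":0,"claw":0},{"dx":0,"dy":0,"dz":0.4,"wx":0,"wy":0,"wz":0,"claw":0},{"dx":0,"dy":0,"dz":0,"wx":0,"wy":0,"wz":0,"claw":0},{"dx":0,"dy":0,"dz":0,"wx":0,"wy":0,"wz":0,"claw":0}]' 60
```

```text
clock: 12.92
position: [0.538, -0.2112, 0.1276]
tool_rot: [-3.141, 0.001, 2.987]
force: [1.1, 0.2, -1.7]
grip_width: 0.0213
finger_force: 98.6
clock: 13.55
position: [0.5378, -0.2114, 0.1151]
tool_rot: [-3.141, 0.001, 2.987]
force: [-0.1, -3.5, 3.7]
grip_width: 0.0212
finger_force: 98.4
```

```bash
python3 -m handwheel '[{"dx":0,"dy":0,"dz":0.3,"wx":0,"wy":0,"wz":0,"claw":0},{"dx":0,"dy":0,"dz":0.3,"wx":0,"wy":0,"wz":0,"claw":0},{"dx":0,"dy":0,"dz":0.3,"wx":0,"wy":0,"wz":0,"claw":0},{"dx":0,"dy":0,"dz":0.1,"wx":0,"wy":0,"wz":0,"claw":0},{"dx":0,"dy":0,"dz":0,"wx":0,"wy":0,"wz":0,"claw":0},{"dx":0,"dy":0,"dz":0,"wx":0,"wy":0,"wz":0,"claw":0}]' 60
```

```text
clock: 14.3
position: [0.5379, -0.2116, 0.1052]
tool_rot: [-3.141, 0.001, 2.986]
force: [-0.5, -5.3, 9.1]
grip_width: 0.0212
finger_force: 98.2
```

```bash
python3 -m handwheel '[{"dx":0,"dy":-0.1,"dz":0.1,"wx":0,"wy":0,"wz":0,"claw":0},{"dx":0,"dy":0,"dz":0,"wx":0,"wy":0,"wz":0,"claw":0},{"dx":0,"dy":0,"dz":0,"wx":0,"wy":0,"wz":0,"claw":0}]' 60
python3 -m handwheel '[{"dx":0,"dy":0,"dz":0.1,"wx":0,"wy":0,"wz":0,"claw":0},{"dx":0,"dy":0,"dz":0,"wx":0,"wy":0,"wz":0,"claw":0},{"dx":0,"dy":0,"dz":0,"wx":0,"wy":0,"wz":0,"claw":0}]' 60
```

```text
clock: 14.68
position: [0.5377, -0.2126, 0.1042]
tool_rot: [-3.141, 0.001, 2.986]
force: [0.2, -4.1, 8.7]
grip_width: 0.0211
finger_force: 98.2
clock: 15.05
position: [0.5378, -0.2126, 0.1032]
tool_rot: [-3.141, 0.001, 2.986]
force: [-0.4, -4.1, 9.3]
grip_width: 0.0216
finger_force: 98.2
```

```bash
python3 -m handwheel '[{"dx":0,"dy":-0.1,"dz":0.1,"wx":0,"wy":0,"wz":0,"claw":0},{"dx":0,"dy":0,"dz":0,"wx":0,"wy":0,"wz":0,"claw":0},{"dx":0,"dy":0,"dz":0,"wx":0,"wy":0,"wz":0,"claw":0}]' 60
python3 -m handwheel '[{"dx":0,"dy":0,"dz":0.1,"wx":0,"wy":0,"wz":0,"claw":0},{"dx":0,"dy":0,"dz":0,"wx":0,"wy":0,"wz":0,"claw":0},{"dx":0,"dy":0,"dz":0,"wx":0,"wy":0,"wz":0,"claw":0}]' 60
python3 - <<'E'
from h import *
f=grab("scene");u,v=map(int,proj(f,(.538,-.211,.087)))
a=cv2.resize(f["frame"][v-35:v+35,u-35:u+35],(500,500),interpolation=cv2.INTER_CUBIC)
b=cv2.resize(f["frame"][180:300,250:370],(300,300))
cv2.imwrite("pics/c7.png",np.hstack([a,np.vstack([b,np.zeros((200,300,3),np.uint8)])]))
E
```

```text
clock: 15.42
position: [0.5377, -0.213, 0.1022]
tool_rot: [3.141, 0.001, 2.987]
force: [0.6, -1.2, 10.1]
grip_width: 0.0209
finger_force: 98.3
clock: 15.8
position: [0.5379, -0.213, 0.1017]
tool_rot: [3.141, 0.001, 2.987]
force: [-1.7, -0.5, 17.3]
grip_width: 0.0216
finger_force: 95.8
```

View pics/c7.png

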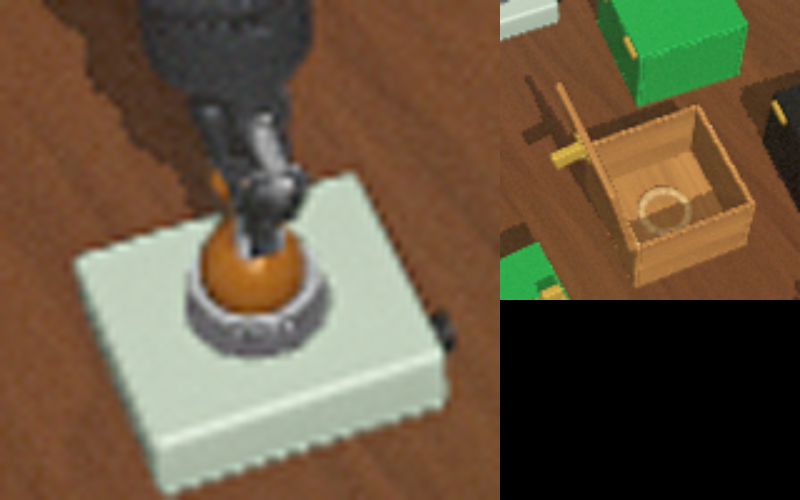

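The force jumped from 10 to 17 N, so the ring is on its stop. The flask sits upright in the ring at about (255,265), the fingers are clear of the shaker, and the lid is open in the right-hand inset. Handing in.

```bash
python3 -c "
from h import *
print(job_done()); s=monitor.observe(); print(s['clock'],s['position'],s['force'])"
```

```text
the job is handed in; nothing more can be done
None
the job is handed in; nothing more can be done
```

The job is handed in at about 16 s: the lid is open on its stop and the flask is upright in the ring, still gripped and pressed fully down; no verdict was returned.

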